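Tighten the cap of a spawn bottle in its slanted cradle and crate it

TASK

The square mushroom-spawn bottle leaning in the slanted metal cradle has its black cap screwed on only loosely: screw the cap down (clockwise) until it is fully home while the bottle sits in the cradle. Then take the bottle out and set it down gently, upright, on the floor of the one empty cell of the beige crate, without disturbing the two bottles already there or the spray bottle, and let go.

Things in the scene. Friction and masses are not known exactly. Their poses are not given: they have to be found in the camera images.
- cap (a joint): how far the black cap is unscrewed from fully home, in rad: 0 = fully home (hard stop), larger = looser; starts at 7.5 to 9.5 (1.2 to 1.5 turns, more than one grasp can give). Right-hand thread: turn clockwise, seen looking down onto the cap, to tighten. The cap sinks 4 mm per turn as it tightens, cannot come off, turns against a light drag (about 0.06 N m) and stays where it is left; bottle and cap can be lifted together by the cap.
- cap_mid (a point): the black ribbed round cap, 54 mm over its ribs (52 mm plain diameter), 32 mm high; the point lies on its axis half-way up (top face is 16 mm above it along the axis); z is the cap's axis, pointing out of its top. Fully home, the point is 132 mm above the bottle's underside; below the cap a bare neck of 42 mm diameter stands 12 mm or more clear of the bottle's shoulders.
- bottle_mid (a point): the loose bottle: plastic with a dark brown filling showing through below and pale above, square body 58 x 58 mm and 96 mm high, then the neck; 148 mm high with the cap home, 0.34 kg (about 30 % more or less). The point lies on its axis 74 mm above the underside; z is the axis from foot to cap, x and y are square to the sides of the body.
- pocket (a point): centre of the pocket's floor in the cradle, a fixed steel square sleeve on a base plate, open at the top; x, y, z as the cradle's: z is vertical. The sleeve's own axis leans 30 degrees from vertical, towards the cradle's -x; it is 62 mm wide inside, 55 mm deep along its axis, walls 5 mm. It holds the bottle's foot so that the bottle cannot spin more than a few degrees. The bottle is drawn out along the leaning axis.
- crate: beige plastic crate, fixed, 282 mm along its y, 96 mm along its x, walls 75 mm high, with three open-topped square cells in a row along y; origin at the centre of its underside, z up. A disc of paper lies on the floor of the empty cell.
- cell0 (a point): centre of the floor of the cell at the crate's -y end; 84 x 84 mm inside, 69 mm deep, floor 6 mm above the bench; x and y as the crate's; dividing walls 6 mm, cells 90 mm from centre to centre
- cell1 (a point): the same for the middle cell
- cell2 (a point): the same for the cell at the crate's +y end
- neighbour_a_mid (a point): another such bottle, cap tight, 148 mm high, standing loose in a cell of the crate; point on its axis 74 mm above its underside. Leave it alone.
- neighbour_b_mid (a point): as neighbour_a, in another cell. Leave it alone.
- sprayer_mid (a point): white spray bottle standing loose on the bench, 60 mm diameter, 152 mm high; point on its axis 75 mm up. Leave it alone.
- bottle: the same loose bottle; origin at the centre of its underside, axes as bottle_mid

How it is judged:
On the way, in this order (a step that is already met when the one before it is completed fails the run):
1. the cap is screwed fully home (within 0.35 rad) while the bottle still sits in the cradle (value of joint cap below 0.35 rad and distance between bottle_mid and pocket below 0.09 m), for 0.1 s.
2. the bottle, its cap still home, is out of the cradle and lifted clear (value of joint cap below 0.35 rad and distance between bottle_mid and pocket above 0.13 m), for 0.1 s.
At the end, for the whole second after the job is handed in: The cap is within 0.35 rad of fully home; the bottle stands upright (within 0.1 rad) on the floor of the crate's empty cell, its axis within 22 mm of the cell's centre along each side, at rest and released (value of joint cap below 0.35 rad and ((x of bottle_mid in the frame of cell0 between -0.022 and 0.022 m and y of bottle_mid in the frame of cell0 between -0.022 and 0.022 m and z of bottle_mid in the frame of cell0 between 0.066 and 0.083 m) or (x of bottle_mid in the frame of cell1 between -0.022 and 0.022 m and y of bottle_mid in the frame of cell1 between -0.022 and 0.022 m and z of bottle_mid in the frame of cell1 between 0.066 and 0.083 m) or (x of bottle_mid in the frame of cell2 between -0.022 and 0.022 m and y of bottle_mid in the frame of cell2 between -0.022 and 0.022 m and z of bottle_mid in the frame of cell2 between 0.066 and 0.083 m)) and angle between bottle_mid's own z axis and vertical below 0.1 rad and linear speed of bottle below 0.02 m/s); the robot touches nothing.
It fails at once if a bottle already in the crate is shifted more than 30 mm or tipped (distance of any of neighbour_a_mid, neighbour_b_mid from where it was at the start of the episode above 0.03 m or angle between any of neighbour_a_mid, neighbour_b_mid's own z axis and vertical above 0.3 rad).
It fails at once if the spray bottle is shifted more than 30 mm (distance of sprayer_mid from where it was at the start of the episode above 0.03 m).
It fails at once if the bottle is dropped into or onto the crate (moving faster than 0.6 m/s less than 60 mm above its place) ((horizontal distance between bottle_mid and cell0 below 0.06 m or horizontal distance between bottle_mid and cell1 below 0.06 m or horizontal distance between bottle_mid and cell2 below 0.06 m) and height (world z) of bottle_mid below 0.14 m and linear speed of bottle above 0.6 m/s).
It also fails if it takes over 72 s, if anything falls off the work surface, if the arm or the gripper's body presses on something with over 40 N, if the wrist force passes 120 N, or if a joint passes its speed limit or range.

ROBOT

A 6-joint arm with a two-finger parallel gripper is mounted at the origin on the work surface. World frame = base frame: x ahead of the robot, y to its left, z up, the work surface at z = 0. Lengths are in m, angles in rad, forces in N, time in s.
With the tool pointing down it reaches from about 0.35 to 0.925 m from the base axis. Payload 6.4 kg.
Tool frame: the origin (TCP) lies midway between the tips of the shut fingers; the grasp point (between the pads) lies 19 mm behind it (manip.grip_depth is the distance from the TCP to the grasp point, in m); z points along the fingers, y is the line along which they close (so a half turn about z gives the same grasp; the last joint's range is limited). The gripper opens to 85 mm and grips with 20 to 120 N. Pads are 22 mm wide; open, the fingers measure 114 mm over their backs; the gripper's body (76 mm by 85 mm) begins 54 mm behind the grasp point. The pads swing forward as they close: fully open they stand 13 mm farther back than shut.
Start: joints at [-0.174, 0.245, 1.558, -0, 1.339, -0.174], TCP at [0.65, 0, 0.231] pointing down, gripper open.
Joint ranges: [-3.13, 3.13], [-1.02, 2.26], [0.13, 2.54], [-0.95, 4.09], [0.21, 2.88], [-2.74, 2.74]. Speed limits (rad/s): [2.57, 2.57, 3.14, 3.14, 3.14, 3.14].

INTERFACE

Orientations are given as a unit quaternion [w, x, y, z].
In Python, from station import manip gives the robot as it stands.
- The arm moves only by the tool arm_command, never from a script. Its argument "targets" is a list of rows, each an object of numbers: "dx", "dy", "dz": the shift along the tool's x, y, z in m; "wx", "wy", "wz": the turn, a rotation vector about the tool's x, y, z in degrees; "gripper": the opening in per cent of the stroke, from 0 (shut) to 100 (fully open). A call has 1 to 20 rows; each row shifts and turns the commanded pose from where the row before left it, along the tool's axes as they then stand; what a row does not reach is not made up. A row lasts 1/12 s, in which the tool goes at most 41.7 mm and 7.16 degrees, less where a joint would pass 70% of its speed; a pose out of reach is approached as far as the arm can. A call with a gripper value outside its range is refused whole. The fingers move at their own pace and stop on an object; "force" is the grip in N (left out, the last holds). Time passes only in rows, so rows that do not move let the fingers close. It gives the time, the measured TCP pose, the force, the opening and the grip force at its end, in the units of the state.
- manip.state(): the state, without advancing time (a new reading comes with each control period).
- manip.read_camera(name): name is "scene" or "side" or "wrist"; returns a dict with "pixels" (420x560x3 uint8, blue, green, red), "mtx" (3x3 intrinsics, pixels), "k1" (the pictures are not rectified: a ray, as slopes to the right and down, at radius r is drawn at 1 + k1 r^2 times it, then the intrinsics apply), "world_from_camera" (4x4, takes a point from camera to world coordinates); the wrist camera has in their place "mount" (4x4, takes a point from camera to tool coordinates, whose origin is the TCP and whose axes are the flange's). Camera axes: x right, y down, z forward; pixel columns grow to the right and rows downward; lengths in m; the calibration is good to about 2 mm. A picture is of the moment at which its call begins: read the wrist's pose just before it. There is no depth.
- manip.sign_off(): hands the job in; it is judged then, once.
The state is a dict: "time_s": time; "q": joint angles; "qvel": joint speeds; "effort": joint torques, N m; "ee_pos": TCP position; "eef_rot": TCP orientation; "force": force on the tool from outside, world axes, zero at the start; "moment": the same for the moment, N m; "opening": finger opening in m; "grasp_force": force on a finger pad.
Only numpy, scipy, OpenCV 4.12 (cv2) and the standard library are available. Lean on these libraries where they do the work, as an engineer would, in place of code of your own. Each camera call takes 0.05 s, during which the arm holds its last target. There are 200 camera calls.

## Working session

There is one attempt and no reset: what is moved stays moved. The work goes in short steps, Python scripts to look and compute and a tool call to move; the robot and the scene stay as the last step left them, time stands still between calls to the robot, and variables do not carry over. Pictures are saved under pics/ and viewed, at most 10 in all, crops included, and the job is handed in when it is done.

Besides the shell and the picture viewer there is one more tool, called after "Emit:" by a JSON object that holds its "method" and its "body", one argument or row to a line. arm_command: Moves the arm, as the interface text tells. Its arguments: {"type":"object","properties":{"targets":{"type":"array","items":{"type":"object","properties":{"dx":{"type":"number"},"dy":{"type":"number"},"dz":{"type":"number"},"wx":{"type":"number"},"wy":{"type":"number"},"wz":{"type":"number"},"gripper":{"type":"number"}}}},"force":{"type":"number"}},"required":["targets"]}

```bash
mkdir -p pics; cat > h.py <<'E'
import numpy as np, cv2
from station import manip
from scipy.spatial.transform import Rotation as R
def snap(n,f):
    s=manip.state(); c=manip.read_camera(n); cv2.imwrite(f'pics/{f}.png',c['pixels'])
    if 'mount' in c:
        T=np.eye(4); q=s['eef_rot']; T[:3,:3]=R.from_quat([q[1],q[2],q[3],q[0]]).as_matrix(); T[:3,3]=s['ee_pos']
        W=T@np.array(c['mount'])
    else: W=np.array(c['world_from_camera'])
    np.savez(f'pics/{f}.npz',K=c['mtx'],k1=c['k1'],W=W); return c
def cam(f):
    d=np.load(f'pics/{f}.npz'); return d['K'],float(d['k1']),d['W']
def ray(f,u,v):
    K,k1,W=cam(f)
    p=cv2.undistortPoints(np.array([[[u,v]]],float),K,np.array([k1,0,0,0,0.]))[0,0]
    d=W[:3,:3]@np.array([p[0],p[1],1]); return W[:3,3],d/np.linalg.norm(d)
def atz(f,u,v,z):
    o,d=ray(f,u,v); return o+d*(z-o[2])/d[2]
def tri(*obs):
    A=np.zeros((3,3));b=np.zeros(3)
    for o in obs:
        c,d=ray(*o);P=np.eye(3)-np.outer(d,d);A+=P;b+=P@c
    x=np.linalg.solve(A,b)
    return x,[np.linalg.norm(np.cross(x-ray(*o)[0],ray(*o)[1])) for o in obs]
def proj(f,P):
    K,k1,W=cam(f); M=np.linalg.inv(W)
    return cv2.projectPoints(np.atleast_2d(P).astype(float),cv2.Rodrigues(M[:3,:3])[0],M[:3,3],K,np.array([k1,0,0,0,0.]))[0][:,0]
E
python3 - <<'E'
from h import *
a=[snap(n,n+'0')['pixels'] for n in('scene','side','wrist')]
for n in('scene0','side0'): print(cam(n)[2].round(3))
s=manip.state();print(s['eef_rot'],s['opening'],manip.grip_depth)
E
```

```text
[[-0.436  0.775 -0.458  1.027]
 [ 0.9    0.374 -0.224  0.166]
 [-0.003 -0.51  -0.86   0.849]
 [ 0.     0.     0.     1.   ]]
[[-0.993 -0.057  0.108  0.526]
 [-0.12   0.6   -0.791  0.719]
 [-0.02  -0.798 -0.602  0.685]
 [ 0.     0.     0.     1.   ]]
[-6.11876240e-04  7.07114153e-01  7.07099021e-01 -4.18795015e-04] 0.08504636218813842 0.0187
```

View pics/scene0.png

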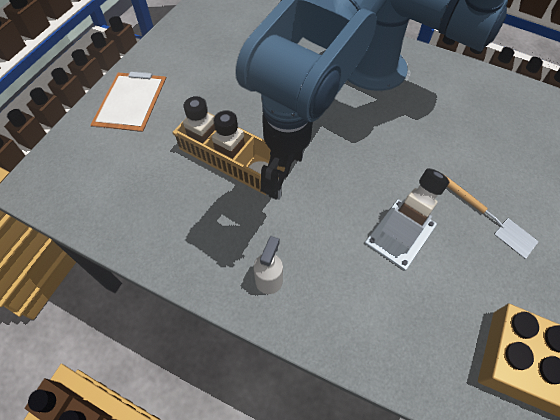

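View pics/side0.png

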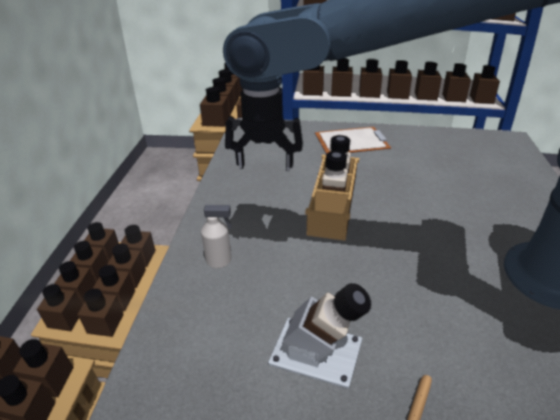

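The scene picture shows the cradle at about (405,235) with the cap at (433,181), crate bottles at (196,107) and (226,124), and the empty cell near (258,165). In the side picture the cap is at (352,301), the base plate at (317,350) and the crate at (333,200). I'll enlarge these.

```bash
python3 - <<'E'
from h import *
a=cv2.imread('pics/scene0.png');b=cv2.imread('pics/side0.png')
def c(i,x,y,w,h,k=4):return cv2.resize(i[y:y+h,x:x+w],(400,300),interpolation=cv2.INTER_CUBIC)
m=np.vstack([np.hstack([c(a,355,160,100,75*1),c(a,355,200,100,75)]),np.hstack([c(b,265,275,100,75),c(b,265,315,100,75)])])
cv2.imwrite('pics/m1.png',m)
m=np.hstack([cv2.resize(a[80:205,165:290],(400,400),interpolation=cv2.INTER_CUBIC),cv2.resize(b[125:250,280:405],(400,400),interpolation=cv2.INTER_CUBIC)])
cv2.imwrite('pics/m2.png',m)
E
```

```text
(no output)
```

View pics/m1.png

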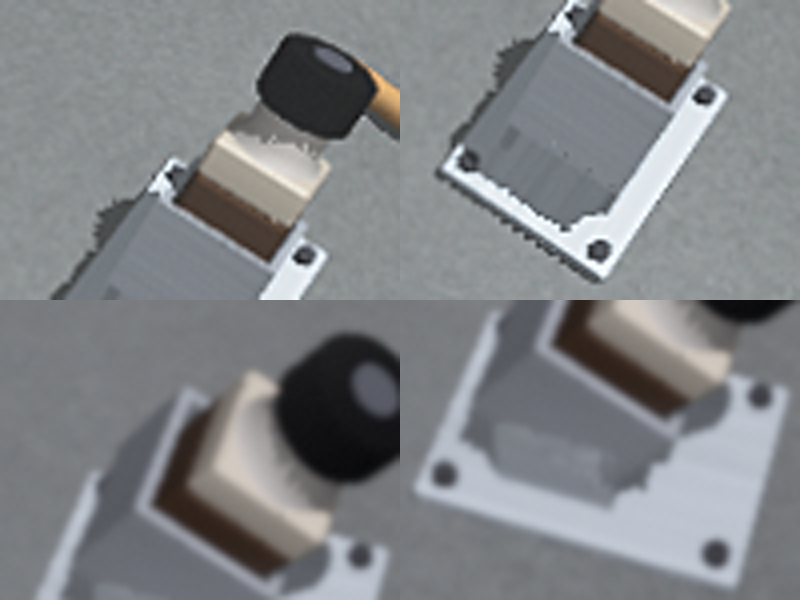

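View pics/m2.png

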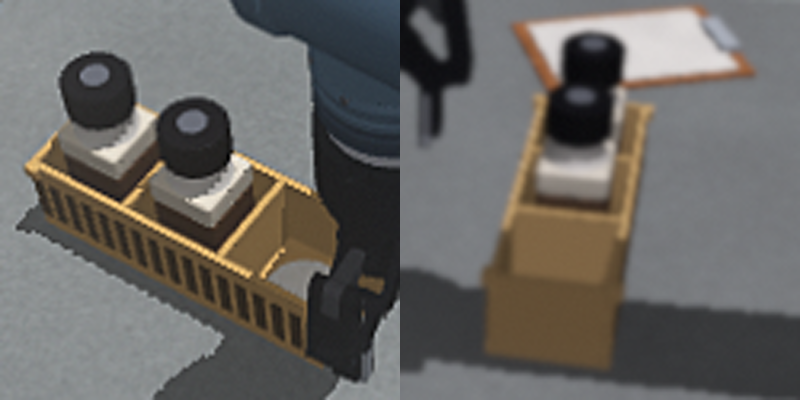

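The crops show the grey disc on the cap top at scene (438,174) and side (359,297), the base-plate screws, and the crate with its near (+y) cell empty.

```bash
python3 - <<'E'
from h import *
np.set_printoptions(precision=4,suppress=True)
t,e=tri(('scene0',438.25,174.25),('side0',358.75,297));print('captop',t,e)
print('A',tri(('scene0',194.4,103.75),('side0',340.3,138.4)));print('B',tri(('scene0',225.6,116.6),('side0',336.25,155)))
print('screws scene',[atz('scene0',*p,.008) for p in[(431,223.75),(372,240),(404.5,262.5),(398.75,203.75)]])
print('screws side',[atz('side0',*p,.008) for p in[(275.75,358.5),(355,339.25),(343.75,378.25)]])
print('crate',[atz('side0',*p,.0) for p in[(307.2,235),(345.6,239.4)]])
# crate top corners
print('crate top side',[atz('side0',*p,.075) for p in[(280+487/3.2,125+275/3.2),(280+630/3.2,125+230/3.2),(280+515/3.2,125+208/3.2)]])
print('top scene',[atz('scene0',*p,.075) for p in[(165+30/3.2,80+167/3.2),(165+305/3.2,80+298/3.2)]])
E
```

```text
captop [0.4667 0.2615 0.1787] [np.float64(0.00013195876530857018), np.float64(0.0001319587653086218)]
A (array([ 0.4984, -0.3081,  0.1564]), [np.float64(0.0008027746179691528), np.float64(0.0008027746179691878)])
B (array([ 0.5067, -0.2175,  0.1587]), [np.float64(0.0014150025576448056), np.float64(0.0014150025576448516)])
screws scene [array([0.4736, 0.3051, 0.008 ]), array([0.5754, 0.1903, 0.008 ]), array([0.5967, 0.2758, 0.008 ]), array([0.4542, 0.218 , 0.008 ])]
screws side [array([0.5999, 0.2722, 0.008 ]), array([0.4559, 0.2152, 0.008 ]), array([0.4762, 0.3007, 0.008 ])]
crate [array([ 0.5681, -0.0911,  0.    ]), array([ 0.4736, -0.0834,  0.    ])]
crate top side [array([ 0.2728, -0.1184,  0.075 ]), array([ 0.148 , -0.1892,  0.075 ]), array([ 0.2353, -0.2111,  0.075 ])]
top scene [array([ 0.5427, -0.3566,  0.075 ]), array([ 0.5609, -0.1039,  0.075 ])]
```

```bash
cat >> h.py <<'E'
np.set_printoptions(precision=4,suppress=True)
def tool():
    s=manip.state(); q=s['eef_rot']; return np.array(s['ee_pos']),R.from_quat([q[1],q[2],q[3],q[0]]).as_matrix(),s
def frame(z,y):
    z=np.array(z,float)/np.linalg.norm(z); y=np.array(y,float); y-=z*(y@z); y/=np.linalg.norm(y)
    return np.c_[np.cross(y,z),y,z]
def plan(p,M):
    P,T,s=tool(); w=R.from_matrix(T.T@M).as_rotvec()*180/np.pi
    print('first shift (now axes)',T.T@(np.array(p)-P)*1000,'mm, then turn',w,'deg |',np.linalg.norm(w)); print('shift after turning',M.T@(np.array(p)-P)*1000,'q',np.array(s['q']),'t',s['time_s'])
yaw=np.arctan2(-.0285,.122); cx=np.array([np.cos(yaw),np.sin(yaw),0]); 
ax=-.5*cx+np.array([0,0,np.cos(np.pi/6)])
MC=frame(-ax,.866*cx+np.array([0,0,.5]))
E
python3 - <<'E'
from h import *
t=np.array([.4667,.2615,.1787])
plan(t+.10*ax,MC); print(ax, np.rad2deg(yaw))
E
```

```text
first shift (now axes) [ 272.8034 -231.6252  -34.4525] mm, then turn [-29.952   -3.448   12.8446] deg | 32.771835020144636
shift after turning [ 212.969  -231.5971 -173.9708] q [-0.1741  0.2457  1.5587  0.      1.3387 -0.1741] t 0.15
[-0.4869  0.1137  0.866 ] -13.148867695237088
```

Emit:
{"method": "arm_command", "body": {
  "targets": [
    {"dx": 0.027,"dy": -0.023,"dz": -0.004},
    {"dx": 0.027,"dy": -0.023,"dz": -0.004},
    {"dx": 0.027,"dy": -0.023,"dz": -0.004},
    {"dx": 0.027,"dy": -0.023,"dz": -0.004},
    {"dx": 0.027,"dy": -0.023,"dz": -0.004},
    {"dx": 0.027,"dy": -0.023,"dz": -0.003},
    {"dx": 0.027,"dy": -0.023,"dz": -0.003},
    {"dx": 0.027,"dy": -0.023,"dz": -0.003},
    {"dx": 0.027,"dy": -0.023,"dz": -0.003},
    {"dx": 0.027,"dy": -0.023,"dz": -0.003},
    {"wx": -5,"wy": -0.575,"wz": 2.14},
    {"wx": -5,"wy": -0.575,"wz": 2.14},
    {"wx": -5,"wy": -0.575,"wz": 2.14},
    {"wx": -5,"wy": -0.575,"wz": 2.14},
    {"wx": -5,"wy": -0.575,"wz": 2.14},
    {"wx": -5,"wy": -0.575,"wz": 2.14},
    {"gripper": 100},
    {"gripper": 100}
  ]
}}

```text
invalid input
```

```bash
python3 - <<'E'
from h import *
t=np.array([.4667,.2615,.1787])
plan(t+.10*ax,MC)
a=snap('wrist','w1')['pixels'];b=snap('scene','s1')['pixels']
print(proj('w1',[t,t-.0214*ax]))
cv2.imwrite('pics/m3.png',np.hstack([cv2.resize(a,(400,300)),cv2.resize(b[80:205,165:331],(400,300),interpolation=cv2.INTER_CUBIC)]))
E
```

```text
first shift (now axes) [ 272.8034 -231.6252  -34.4525] mm, then turn [-29.952   -3.448   12.8446] deg | 32.771835020144636
shift after turning [ 212.969  -231.5971 -173.9708] q [-0.1741  0.2457  1.5587  0.      1.3387 -0.1741] t 0.15
[[-263.8185 -477.6406]
 [-164.4848 -396.1052]]
```

View pics/m3.png

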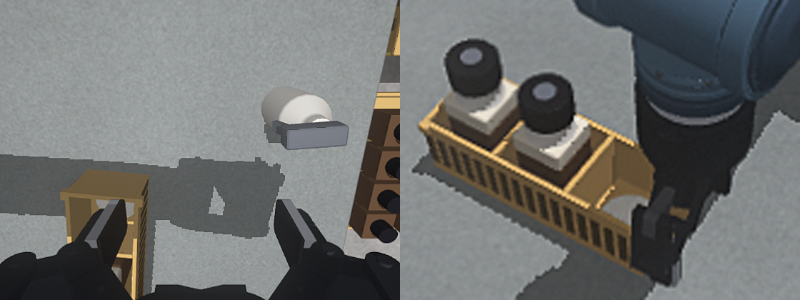

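The arm did not move because the call was refused, so this picture only shows the start view. I'll fill in every field and retry.

Emit:
{"method": "arm_command", "body": {
  "targets": [
    {"dx": 0.027,"dy": -0.023,"dz": -0.004,"wx": 0,"wy": 0,"wz": 0,"gripper": 100},
    {"dx": 0.027,"dy": -0.023,"dz": -0.004,"wx": 0,"wy": 0,"wz": 0,"gripper": 100},
    {"dx": 0.027,"dy": -0.023,"dz": -0.004,"wx": 0,"wy": 0,"wz": 0,"gripper": 100},
    {"dx": 0.027,"dy": -0.023,"dz": -0.004,"wx": 0,"wy": 0,"wz": 0,"gripper": 100},
    {"dx": 0.027,"dy": -0.023,"dz": -0.004,"wx": 0,"wy": 0,"wz": 0,"gripper": 100},
    {"dx": 0.027,"dy": -0.023,"dz": -0.003,"wx": 0,"wy": 0,"wz": 0,"gripper": 100},
    {"dx": 0.027,"dy": -0.023,"dz": -0.003,"wx": 0,"wy": 0,"wz": 0,"gripper": 100},
    {"dx": 0.027,"dy": -0.023,"dz": -0.003,"wx": 0,"wy": 0,"wz": 0,"gripper": 100},
    {"dx": 0.027,"dy": -0.023,"dz": -0.003,"wx": 0,"wy": 0,"wz": 0,"gripper": 100},
    {"dx": 0.027,"dy": -0.023,"dz": -0.003,"wx": 0,"wy": 0,"wz": 0,"gripper": 100}
  ],
  "force": 60
}}

```text
time_s: 1.08
ee_pos: [0.4186, 0.271, 0.2665]
eef_rot: [0.0, 0.707, 0.707, 0.0]
force: [0.8, 0.1, 0.4]
opening: 0.0853
grasp_force: 0.0
```

Emit:
{"method": "arm_command", "body": {
  "targets": [
    {"dx": 0,"dy": 0,"dz": 0,"wx": -5,"wy": -0.57,"wz": 2.14,"gripper": 100},
    {"dx": 0,"dy": 0,"dz": 0,"wx": -5,"wy": -0.57,"wz": 2.14,"gripper": 100},
    {"dx": 0,"dy": 0,"dz": 0,"wx": -5,"wy": -0.57,"wz": 2.14,"gripper": 100},
    {"dx": 0,"dy": 0,"dz": 0,"wx": -5,"wy": -0.57,"wz": 2.14,"gripper": 100},
    {"dx": 0,"dy": 0,"dz": 0,"wx": -5,"wy": -0.57,"wz": 2.14,"gripper": 100},
    {"dx": 0,"dy": 0,"dz": 0,"wx": -5,"wy": -0.57,"wz": 2.14,"gripper": 100},
    {"dx": 0,"dy": 0,"dz": 0,"wx": 0,"wy": 0,"wz": 0,"gripper": 100}
  ]
}}

```text
time_s: 1.67
ee_pos: [0.4176, 0.2703, 0.2643]
eef_rot: [0.203, 0.756, 0.601, 0.161]
force: [-0.1, -0.1, -0.3]
opening: 0.0854
grasp_force: 0.0
```

```bash
python3 - <<'E'
from h import *
t=np.array([.4667,.2615,.1787])
plan(t+.10*ax,MC)
a=snap('wrist','w2')['pixels'];b=snap('scene','s2')['pixels']
print(proj('w2',[t,t-.0214*ax]))
cv2.imwrite('pics/m4.png',np.hstack([cv2.resize(a,(400,300)),cv2.resize(b[80:205,165:331],(400,300),interpolation=cv2.INTER_CUBIC)]))
E
```

```text
first shift (now axes) [ 2.569   0.3561 -0.9474] mm, then turn [ 0.0688 -0.0172  0.1474] deg | 0.16355764699494518
shift after turning [ 2.5696  0.3483 -0.9486] q [ 0.523  -0.3348  2.1199 -0.4193  0.9983  0.9153] t 1.6667
[[279.709  205.0704]
 [279.7114 195.9733]]
```

View pics/m4.png

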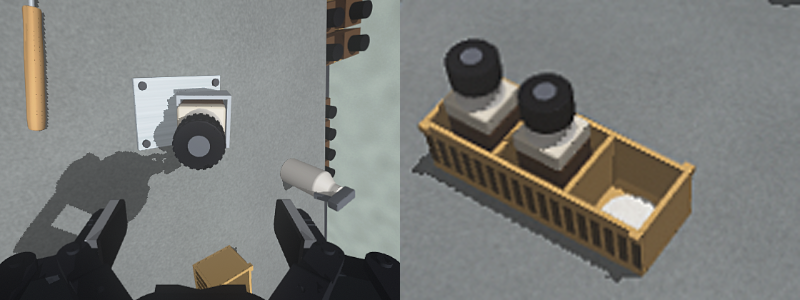

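The wrist view shows the cap disc at (280,204), against a predicted (280,205), so the cap position holds. The empty cell with its paper disc is clear in the scene view. Next I rotate back to q6 ≈ -2.5 while descending.

Emit:
{"method": "arm_command", "body": {
  "targets": [
    {"dx": 0.0025,"dy": 0,"dz": 0.004,"wx": 0,"wy": 0,"wz": -7,"gripper": 100},
    {"dx": 0,"dy": 0,"dz": 0.004,"wx": 0,"wy": 0,"wz": -7,"gripper": 100},
    {"dx": 0,"dy": 0,"dz": 0.004,"wx": 0,"wy": 0,"wz": -7,"gripper": 100},
    {"dx": 0,"dy": 0,"dz": 0.004,"wx": 0,"wy": 0,"wz": -7,"gripper": 100},
    {"dx": 0,"dy": 0,"dz": 0.004,"wx": 0,"wy": 0,"wz": -7,"gripper": 100},
    {"dx": 0,"dy": 0,"dz": 0.004,"wx": 0,"wy": 0,"wz": -7,"gripper": 100},
    {"dx": 0,"dy": 0,"dz": 0.004,"wx": 0,"wy": 0,"wz": -7,"gripper": 100},
    {"dx": 0,"dy": 0,"dz": 0.004,"wx": 0,"wy": 0,"wz": -7,"gripper": 100},
    {"dx": 0,"dy": 0,"dz": 0.004,"wx": 0,"wy": 0,"wz": -7,"gripper": 100},
    {"dx": 0,"dy": 0,"dz": 0.004,"wx": 0,"wy": 0,"wz": -7,"gripper": 100},
    {"dx": 0,"dy": 0,"dz": 0.004,"wx": 0,"wy": 0,"wz": -7,"gripper": 100},
    {"dx": 0,"dy": 0,"dz": 0.004,"wx": 0,"wy": 0,"wz": -7,"gripper": 100},
    {"dx": 0,"dy": 0,"dz": 0.004,"wx": 0,"wy": 0,"wz": -7,"gripper": 100},
    {"dx": 0,"dy": 0,"dz": 0.004,"wx": 0,"wy": 0,"wz": -7,"gripper": 100}
  ]
}}

```text
time_s: 2.93
ee_pos: [0.4492, 0.2657, 0.2184]
eef_rot: [0.255, 0.041, 0.965, -0.048]
force: [-0.9, -0.2, 0.7]
opening: 0.0852
grasp_force: 0.0
```

Emit:
{"method": "arm_command", "body": {
  "targets": [
    {"dx": 0,"dy": 0,"dz": 0,"wx": 0,"wy": 0,"wz": -7,"gripper": 100},
    {"dx": 0,"dy": 0,"dz": 0,"wx": 0,"wy": 0,"wz": -7,"gripper": 100},
    {"dx": 0,"dy": 0,"dz": 0,"wx": 0,"wy": 0,"wz": -7,"gripper": 100},
    {"dx": 0,"dy": 0,"dz": 0,"wx": 0,"wy": 0,"wz": -7,"gripper": 100},
    {"dx": 0,"dy": 0,"dz": 0,"wx": 0,"wy": 0,"wz": -7,"gripper": 100},
    {"dx": 0,"dy": 0,"dz": 0,"wx": 0,"wy": 0,"wz": -7,"gripper": 100},
    {"dx": 0,"dy": 0,"dz": 0,"wx": 0,"wy": 0,"wz": -7,"gripper": 100},
    {"dx": 0,"dy": 0,"dz": 0,"wx": 0,"wy": 0,"wz": -7,"gripper": 100},
    {"dx": 0,"dy": 0,"dz": 0,"wx": 0,"wy": 0,"wz": -7,"gripper": 100},
    {"dx": 0,"dy": 0,"dz": 0,"wx": 0,"wy": 0,"wz": -7,"gripper": 100},
    {"dx": 0,"dy": 0,"dz": 0,"wx": 0,"wy": 0,"wz": -7,"gripper": 100},
    {"dx": 0,"dy": 0,"dz": 0,"wx": 0,"wy": 0,"wz": -7,"gripper": 100},
    {"dx": 0,"dy": 0,"dz": 0,"wx": 0,"wy": 0,"wz": -7,"gripper": 100},
    {"dx": 0,"dy": 0,"dz": 0,"wx": 0,"wy": 0,"wz": -7,"gripper": 100},
    {"dx": 0,"dy": 0,"dz": 0,"wx": 0,"wy": 0,"wz": 0,"gripper": 100}
  ]
}}

```text
time_s: 4.18
ee_pos: [0.4491, 0.2657, 0.2185]
eef_rot: [-0.132, 0.7, -0.665, 0.224]
force: [1.1, 0.5, -0.3]
opening: 0.0852
grasp_force: 0.0
```

```bash
python3 - <<'E'
from h import *
t=np.array([.4667,.2615,.1787])
P,T,s=tool(); plan(t-.033*ax,frame(-ax,T[:,1]))
E
```

```text
first shift (now axes) [-1.0615  4.2167 76.5494] mm, then turn [-0.0911 -0.0033 -0.    ] deg | 0.09116241881102588
shift after turning [-1.0572  4.095  76.5561] q [ 0.4769 -0.2259  2.1213 -0.4357  0.8793 -2.4973] t 4.1833
```

Emit:
{"method": "arm_command", "body": {
  "targets": [
    {"dx": -0.001,"dy": 0.0041,"dz": 0.0065,"wx": 0,"wy": 0,"wz": 0,"gripper": 100},
    {"dx": 0,"dy": 0,"dz": 0.01,"wx": 0,"wy": 0,"wz": 0,"gripper": 100},
    {"dx": 0,"dy": 0,"dz": 0.01,"wx": 0,"wy": 0,"wz": 0,"gripper": 100},
    {"dx": 0,"dy": 0,"dz": 0.01,"wx": 0,"wy": 0,"wz": 0,"gripper": 100},
    {"dx": 0,"dy": 0,"dz": 0.01,"wx": 0,"wy": 0,"wz": 0,"gripper": 100},
    {"dx": 0,"dy": 0,"dz": 0.01,"wx": 0,"wy": 0,"wz": 0,"gripper": 100},
    {"dx": 0,"dy": 0,"dz": 0.01,"wx": 0,"wy": 0,"wz": 0,"gripper": 100},
    {"dx": 0,"dy": 0,"dz": 0.01,"wx": 0,"wy": 0,"wz": 0,"gripper": 100},
    {"dx": 0,"dy": 0,"dz": 0,"wx": 0,"wy": 0,"wz": 0,"gripper": 100}
  ]
}}

```text
time_s: 4.93
ee_pos: [0.4815, 0.2572, 0.1471]
eef_rot: [-0.13, 0.7, -0.666, 0.223]
force: [-0.4, 0.0, 0.3]
opening: 0.0851
grasp_force: 0.0
```

```bash
python3 - <<'E'
from h import *
t=np.array([.4667,.2615,.1787])
P,T,s=tool(); plan(t-.033*ax,frame(-ax,T[:,1])); print(s['force'],s['moment'])
a=snap('wrist','w3')['pixels']
b=snap('side','d3')['pixels']
cv2.imwrite('pics/m5.png',np.hstack([cv2.resize(a,(400,300)),cv2.resize(b[230:380,240:440],(400,300),interpolation=cv2.INTER_CUBIC)]))
E
```

```text
first shift (now axes) [-0.0946 -2.6337 -2.0741] mm, then turn [ 0.0658 -0.0863  0.    ] deg | 0.10853109052981447
shift after turning [-0.0978 -2.636  -2.0709] q [ 0.4269 -0.0642  2.1229 -0.4855  0.7156 -2.4533] t 4.9333
[-0.4169  0.021   0.2602] [0.0311 0.2501 0.0235]
```

View pics/m5.png

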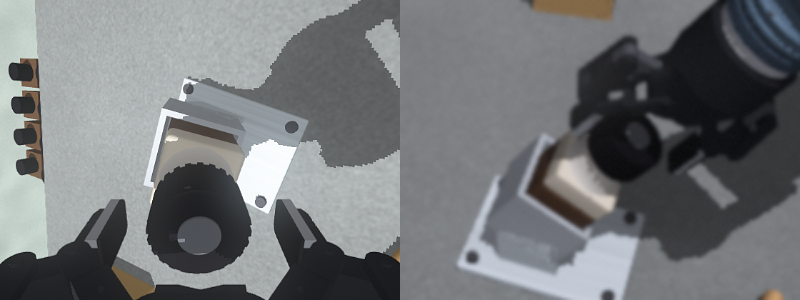

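The fingers straddle the cap, with its top disc at about (279,329) in wrist pixels. I'll check the centring numerically.

```bash
python3 - <<'E'
from h import *
t=np.array([.4667,.2615,.1787])
print(proj('w3',t)); g=cv2.imread('pics/w3.png')
hs=cv2.cvtColor(g,cv2.COLOR_BGR2GRAY); print(hs[329,180:370:6]); print(hs[290:370:5,279])
x,e=tri(('w2',280,204.4),('w3',279,329)); print(x,e)
x,e=tri(('w2',280,204.4),('w3',279,329),('scene0',438.25,174.25),('side0',358.75,297)); print(x,e)
P,T,s=tool(); plan(x-.033*ax,frame(-ax,T[:,1]))
E
```

```text
[[275.416  330.5767]]
[169 171 182 178 171  43  42  43  40  39  49  47  81  81  80  81  81  80
  81  81  80  81  37  40  43  44  46  48  47 176 176 174]
[ 32  32  31  75  80  81  80  81  81  81  82  80  81 140  47  48]
[0.4668 0.2614 0.1775] [np.float64(0.0007498924031986191), np.float64(0.0007498924031987561)]
[0.4665 0.2614 0.1781] [np.float64(0.0007796771181856195), np.float64(0.0008672455830107654), np.float64(0.0003511908898996448), np.float64(0.0002756932425822722)]
first shift (now axes) [ 0.3224 -0.9874 -0.0479] mm, then turn [-0.0769 -0.0263 -0.    ] deg | 0.08130433975953967
shift after turning [ 0.3224 -0.9873 -0.0494] q [ 0.4278 -0.067   2.1221 -0.4851  0.7167 -2.4536] t 5.0333
```

Emit:
{"method": "arm_command", "body": {
  "targets": [
    {"dx": 0.0003,"dy": -0.001,"dz": 0,"wx": 0,"wy": 0,"wz": 0,"gripper": 100},
    {"dx": 0,"dy": 0,"dz": 0,"wx": 0,"wy": 0,"wz": 0,"gripper": 0},
    {"dx": 0,"dy": 0,"dz": 0,"wx": 0,"wy": 0,"wz": 0,"gripper": 0},
    {"dx": 0,"dy": 0,"dz": 0,"wx": 0,"wy": 0,"wz": 0,"gripper": 0},
    {"dx": 0,"dy": 0,"dz": 0,"wx": 0,"wy": 0,"wz": 0,"gripper": 0},
    {"dx": 0,"dy": 0,"dz": 0,"wx": 0,"wy": 0,"wz": 0,"gripper": 0},
    {"dx": 0,"dy": 0,"dz": 0,"wx": 0,"wy": 0,"wz": 0,"gripper": 0},
    {"dx": 0,"dy": 0,"dz": 0,"wx": 0,"wy": 0,"wz": 0,"gripper": 0}
  ],
  "force": 40
}}

```text
time_s: 5.7
ee_pos: [0.4831, 0.2581, 0.151]
eef_rot: [-0.133, 0.699, -0.665, 0.224]
force: [-2.4, 0.1, 5.2]
opening: 0.0511
grasp_force: 41.3
```

Emit:
{"method": "arm_command", "body": {
  "targets": [
    {"dx": 0,"dy": 0,"dz": 0.0001,"wx": 0,"wy": 0,"wz": 6,"gripper": 0},
    {"dx": 0,"dy": 0,"dz": 0.0001,"wx": 0,"wy": 0,"wz": 6,"gripper": 0},
    {"dx": 0,"dy": 0,"dz": 0.0001,"wx": 0,"wy": 0,"wz": 6,"gripper": 0},
    {"dx": 0,"dy": 0,"dz": 0.0001,"wx": 0,"wy": 0,"wz": 6,"gripper": 0},
    {"dx": 0,"dy": 0,"dz": 0.0001,"wx": 0,"wy": 0,"wz": 6,"gripper": 0}
  ]
}}

```text
time_s: 6.12
ee_pos: [0.4837, 0.2581, 0.1509]
eef_rot: [0.187, -0.501, 0.825, -0.182]
force: [-0.7, -0.9, 6.5]
opening: 0.0511
grasp_force: 41.2
```

```bash
python3 - <<'E'
from h import *
x=np.array([.4665,.2614,.1781])
P,T,s=tool(); plan(x-.033*ax,frame(-ax,T[:,1])); print(s['force'],T.T@np.array(s['moment']),s['opening'],s['grasp_force'])
E
```

```text
first shift (now axes) [1.0079 1.3163 0.6535] mm, then turn [-0.2169  0.1483  0.0003] deg | 0.2627695693158071
shift after turning [1.0062 1.3138 0.6611] q [ 0.4266 -0.0672  2.1191 -0.485   0.716  -1.9271] t 6.1167
[-0.6876 -0.9166  6.5161] [ 0.0417  0.0599 -0.0508] 0.05110441786103554 41.2222158908844
```

The moment about z is about 0.05 N m, so the cap is turning against its drag.

Emit:
{"method": "arm_command", "body": {
  "targets": [
    {"dx": 0,"dy": 0,"dz": 0.0001,"wx": 0,"wy": 0,"wz": 6.4,"gripper": 0},
    {"dx": 0,"dy": 0,"dz": 0.0001,"wx": 0,"wy": 0,"wz": 6.4,"gripper": 0},
    {"dx": 0,"dy": 0,"dz": 0.0001,"wx": 0,"wy": 0,"wz": 6.4,"gripper": 0},
    {"dx": 0,"dy": 0,"dz": 0.0001,"wx": 0,"wy": 0,"wz": 6.4,"gripper": 0},
    {"dx": 0,"dy": 0,"dz": 0.0001,"wx": 0,"wy": 0,"wz": 6.4,"gripper": 0},
    {"dx": 0,"dy": 0,"dz": 0.0001,"wx": 0,"wy": 0,"wz": 6.4,"gripper": 0},
    {"dx": 0,"dy": 0,"dz": 0.0001,"wx": 0,"wy": 0,"wz": 6.4,"gripper": 0},
    {"dx": 0,"dy": 0,"dz": 0.0001,"wx": 0,"wy": 0,"wz": 6.4,"gripper": 0},
    {"dx": 0,"dy": 0,"dz": 0.0001,"wx": 0,"wy": 0,"wz": 6.4,"gripper": 0},
    {"dx": 0,"dy": 0,"dz": 0.0001,"wx": 0,"wy": 0,"wz": 6.4,"gripper": 0},
    {"dx": 0,"dy": 0,"dz": 0.0001,"wx": 0,"wy": 0,"wz": 6.4,"gripper": 0},
    {"dx": 0,"dy": 0,"dz": 0.0001,"wx": 0,"wy": 0,"wz": 6.4,"gripper": 0},
    {"dx": 0,"dy": 0,"dz": 0.0001,"wx": 0,"wy": 0,"wz": 6.4,"gripper": 0},
    {"dx": 0,"dy": 0,"dz": 0.0001,"wx": 0,"wy": 0,"wz": 6.4,"gripper": 0},
    {"dx": 0,"dy": 0,"dz": 0.0001,"wx": 0,"wy": 0,"wz": 6.4,"gripper": 0},
    {"dx": 0,"dy": 0,"dz": 0.0001,"wx": 0,"wy": 0,"wz": 6.4,"gripper": 0},
    {"dx": 0,"dy": 0,"dz": 0.0001,"wx": 0,"wy": 0,"wz": 6.4,"gripper": 0},
    {"dx": 0,"dy": 0,"dz": 0.0001,"wx": 0,"wy": 0,"wz": 6.4,"gripper": 0},
    {"dx": 0,"dy": 0,"dz": 0.0001,"wx": 0,"wy": 0,"wz": 6.4,"gripper": 0},
    {"dx": 0,"dy": 0,"dz": 0.0001,"wx": 0,"wy": 0,"wz": 6.4,"gripper": 0}
  ]
}}

```text
time_s: 7.78
ee_pos: [0.4859, 0.2578, 0.1505]
eef_rot: [0.247, 0.521, 0.812, 0.089]
force: [0.2, -2.2, 8.4]
opening: 0.0512
grasp_force: 41.2
```

```bash
cat > st.py <<'E'
from h import *
x=np.array([.4665,.2614,.1781])
P,T,s=tool(); plan(x-.033*ax,frame(-ax,T[:,1])); print(s['force'],T.T@np.array(s['moment']),s['opening'],s['grasp_force'])
E
python3 st.py
```

```text
first shift (now axes) [ 1.3    -3.1288 -0.7564] mm, then turn [ 0.4076  0.1646 -0.0006] deg | 0.4395775412417948
shift after turning [ 1.3022 -3.1341 -0.7303] q [ 0.4247 -0.0633  2.117  -0.4886  0.7115  0.3084] t 7.7833
[ 0.2007 -2.2197  8.3683] [-0.3566 -0.9914 -0.0689] 0.05123025463502867 41.22170627117157
```

Emit:
{"method": "arm_command", "body": {
  "targets": [
    {"dx": 0,"dy": 0,"dz": 0,"wx": 0,"wy": 0,"wz": 6.4,"gripper": 0},
    {"dx": 0,"dy": 0,"dz": 0.0001,"wx": 0,"wy": 0,"wz": 6.4,"gripper": 0},
    {"dx": 0,"dy": 0,"dz": 0,"wx": 0,"wy": 0,"wz": 6.4,"gripper": 0},
    {"dx": 0,"dy": 0,"dz": 0.0001,"wx": 0,"wy": 0,"wz": 6.4,"gripper": 0},
    {"dx": 0,"dy": 0,"dz": 0,"wx": 0,"wy": 0,"wz": 6.4,"gripper": 0},
    {"dx": 0,"dy": 0,"dz": 0.0001,"wx": 0,"wy": 0,"wz": 6.4,"gripper": 0},
    {"dx": 0,"dy": 0,"dz": 0,"wx": 0,"wy": 0,"wz": 6.4,"gripper": 0},
    {"dx": 0,"dy": 0,"dz": 0.0001,"wx": 0,"wy": 0,"wz": 6.4,"gripper": 0},
    {"dx": 0,"dy": 0,"dz": 0,"wx": 0,"wy": 0,"wz": 6.4,"gripper": 0},
    {"dx": 0,"dy": 0,"dz": 0.0001,"wx": 0,"wy": 0,"wz": 6.4,"gripper": 0},
    {"dx": 0,"dy": 0,"dz": 0,"wx": 0,"wy": 0,"wz": 6.4,"gripper": 0},
    {"dx": 0,"dy": 0,"dz": 0.0001,"wx": 0,"wy": 0,"wz": 6.4,"gripper": 0},
    {"dx": 0,"dy": 0,"dz": 0,"wx": 0,"wy": 0,"wz": 6.4,"gripper": 0},
    {"dx": 0,"dy": 0,"dz": 0.0001,"wx": 0,"wy": 0,"wz": 6.4,"gripper": 0},
    {"dx": 0,"dy": 0,"dz": 0,"wx": 0,"wy": 0,"wz": 6.4,"gripper": 0},
    {"dx": 0,"dy": 0,"dz": 0.0001,"wx": 0,"wy": 0,"wz": 6.4,"gripper": 0},
    {"dx": 0,"dy": 0,"dz": 0,"wx": 0,"wy": 0,"wz": 6.4,"gripper": 0},
    {"dx": 0,"dy": 0,"dz": 0.0001,"wx": 0,"wy": 0,"wz": 6.4,"gripper": 0},
    {"dx": 0,"dy": 0,"dz": 0,"wx": 0,"wy": 0,"wz": 6.4,"gripper": 0},
    {"dx": 0,"dy": 0,"dz": 0.0001,"wx": 0,"wy": 0,"wz": 6.4,"gripper": 0}
  ]
}}

```text
time_s: 9.45
ee_pos: [0.4852, 0.2572, 0.148]
eef_rot: [0.029, 0.959, -0.113, 0.259]
force: [0.2, -1.2, 3.8]
opening: 0.0509
grasp_force: 42.1
```

```bash
python3 st.py
```

```text
first shift (now axes) [-1.5659  0.1895 -2.6363] mm, then turn [-0.0224 -0.2382 -0.    ] deg | 0.23923082340890073
shift after turning [-1.5769  0.1905 -2.6297] q [ 0.4239 -0.06    2.1183 -0.4882  0.7104  2.5431] t 9.45
[ 0.1823 -1.1549  3.8449] [-0.5741  0.1322 -0.056 ] 0.050909049879633295 42.06825077533722
```

Emit:
{"method": "arm_command", "body": {
  "targets": [
    {"dx": 0,"dy": 0,"dz": 0,"wx": 0,"wy": 0,"wz": 0,"gripper": 100},
    {"dx": 0,"dy": 0,"dz": 0,"wx": 0,"wy": 0,"wz": 0,"gripper": 100},
    {"dx": 0,"dy": 0,"dz": 0,"wx": 0,"wy": 0,"wz": 0,"gripper": 100},
    {"dx": 0,"dy": 0,"dz": 0,"wx": 0,"wy": 0,"wz": 0,"gripper": 100},
    {"dx": 0,"dy": 0,"dz": 0,"wx": 0,"wy": 0,"wz": 0,"gripper": 100},
    {"dx": 0,"dy": 0,"dz": 0,"wx": 0,"wy": 0,"wz": 0,"gripper": 100},
    {"dx": 0,"dy": 0,"dz": 0,"wx": 0,"wy": 0,"wz": -7,"gripper": 100},
    {"dx": 0,"dy": 0,"dz": 0,"wx": 0,"wy": 0,"wz": -7,"gripper": 100},
    {"dx": 0,"dy": 0,"dz": 0,"wx": 0,"wy": 0,"wz": -7,"gripper": 100},
    {"dx": 0,"dy": 0,"dz": 0,"wx": 0,"wy": 0,"wz": -7,"gripper": 100},
    {"dx": 0,"dy": 0,"dz": 0,"wx": 0,"wy": 0,"wz": -7,"gripper": 100},
    {"dx": 0,"dy": 0,"dz": 0,"wx": 0,"wy": 0,"wz": -7,"gripper": 100},
    {"dx": 0,"dy": 0,"dz": 0,"wx": 0,"wy": 0,"wz": -7,"gripper": 100},
    {"dx": 0,"dy": 0,"dz": 0,"wx": 0,"wy": 0,"wz": -7,"gripper": 100},
    {"dx": 0,"dy": 0,"dz": 0,"wx": 0,"wy": 0,"wz": -7,"gripper": 100},
    {"dx": 0,"dy": 0,"dz": 0,"wx": 0,"wy": 0,"wz": -7,"gripper": 100},
    {"dx": 0,"dy": 0,"dz": 0,"wx": 0,"wy": 0,"wz": -7,"gripper": 100},
    {"dx": 0,"dy": 0,"dz": 0,"wx": 0,"wy": 0,"wz": -7,"gripper": 100},
    {"dx": 0,"dy": 0,"dz": 0,"wx": 0,"wy": 0,"wz": -7,"gripper": 100}
  ]
}}

```text
time_s: 11.03
ee_pos: [0.4843, 0.2575, 0.147]
eef_rot: [0.205, 0.749, 0.609, 0.159]
force: [1.4, -0.4, 0.2]
opening: 0.0857
grasp_force: 0.0
```

```bash
python3 st.py
```

```text
first shift (now axes) [-0.2011 -0.2335 -3.0447] mm, then turn [ 0.1224 -0.0342  0.    ] deg | 0.1270707171563928
shift after turning [-0.2029 -0.24   -3.0441] q [ 0.4245 -0.0596  2.1195 -0.4865  0.7101  0.9429] t 11.0333
[ 1.3564 -0.3613  0.1902] [ 0.272  -0.0475 -0.041 ] 0.08569470999160586 0.0
```

Emit:
{"method": "arm_command", "body": {
  "targets": [
    {"dx": 0,"dy": 0,"dz": 0,"wx": 0,"wy": 0,"wz": -7,"gripper": 100},
    {"dx": 0,"dy": 0,"dz": 0,"wx": 0,"wy": 0,"wz": -7,"gripper": 100},
    {"dx": 0,"dy": 0,"dz": 0,"wx": 0,"wy": 0,"wz": -7,"gripper": 100},
    {"dx": 0,"dy": 0,"dz": 0,"wx": 0,"wy": 0,"wz": -7,"gripper": 100},
    {"dx": 0,"dy": 0,"dz": 0,"wx": 0,"wy": 0,"wz": -7,"gripper": 100},
    {"dx": 0,"dy": 0,"dz": 0,"wx": 0,"wy": 0,"wz": -7,"gripper": 100},
    {"dx": 0,"dy": 0,"dz": 0,"wx": 0,"wy": 0,"wz": -7,"gripper": 100},
    {"dx": 0,"dy": 0,"dz": 0,"wx": 0,"wy": 0,"wz": -7,"gripper": 100},
    {"dx": 0,"dy": 0,"dz": 0,"wx": 0,"wy": 0,"wz": -7,"gripper": 100},
    {"dx": 0,"dy": 0,"dz": 0,"wx": 0,"wy": 0,"wz": -7,"gripper": 100},
    {"dx": 0,"dy": 0,"dz": 0,"wx": 0,"wy": 0,"wz": -7,"gripper": 100},
    {"dx": 0,"dy": 0,"dz": 0,"wx": 0,"wy": 0,"wz": -7,"gripper": 100},
    {"dx": 0,"dy": 0,"dz": 0,"wx": 0,"wy": 0,"wz": -7,"gripper": 100},
    {"dx": 0,"dy": 0,"dz": 0,"wx": 0,"wy": 0,"wz": -7,"gripper": 100},
    {"dx": 0,"dy": 0,"dz": 0,"wx": 0,"wy": 0,"wz": -7,"gripper": 100},
    {"dx": 0,"dy": 0,"dz": 0,"wx": 0,"wy": 0,"wz": -7,"gripper": 100},
    {"dx": 0,"dy": 0,"dz": 0,"wx": 0,"wy": 0,"wz": -7,"gripper": 100},
    {"dx": 0,"dy": 0,"dz": 0,"wx": 0,"wy": 0,"wz": -7,"gripper": 100},
    {"dx": 0,"dy": 0,"dz": 0,"wx": 0,"wy": 0,"wz": -7,"gripper": 100},
    {"dx": 0,"dy": 0,"dz": 0,"wx": 0,"wy": 0,"wz": -7,"gripper": 100}
  ]
}}

```text
time_s: 12.7
ee_pos: [0.4843, 0.2575, 0.147]
eef_rot: [0.22, -0.316, 0.912, -0.138]
force: [0.7, -0.2, -0.5]
opening: 0.0853
grasp_force: 0.0
```

Emit:
{"method": "arm_command", "body": {
  "targets": [
    {"dx": 0,"dy": 0,"dz": 0,"wx": 0,"wy": 0,"wz": -7,"gripper": 100},
    {"dx": 0,"dy": 0,"dz": 0,"wx": 0,"wy": 0,"wz": -7,"gripper": 100},
    {"dx": 0,"dy": 0,"dz": 0,"wx": 0,"wy": 0,"wz": -7,"gripper": 100},
    {"dx": 0,"dy": 0,"dz": 0,"wx": 0,"wy": 0,"wz": -7,"gripper": 100},
    {"dx": 0,"dy": 0,"dz": 0,"wx": 0,"wy": 0,"wz": -7,"gripper": 100},
    {"dx": 0,"dy": 0,"dz": 0,"wx": 0,"wy": 0,"wz": -7,"gripper": 100},
    {"dx": 0,"dy": 0,"dz": 0,"wx": 0,"wy": 0,"wz": 0,"gripper": 100}
  ]
}}

```text
time_s: 13.28
ee_pos: [0.4843, 0.2575, 0.147]
eef_rot: [0.156, -0.621, 0.74, -0.208]
force: [0.2, -0.3, 0.8]
opening: 0.0858
grasp_force: 0.0
```

```bash
python3 - <<'E'
from h import *
snap('wrist','w4'); 
x=np.array([.4665,.2614,.1781])-.0032*ax
print('pred cap disc',proj('w4',x))
g=cv2.cvtColor(cv2.imread('pics/w4.png'),cv2.COLOR_BGR2GRAY)
n,l,st,c=cv2.connectedComponentsWithStats(cv2.inRange(g,76,86))
for i in range(1,n):
    if 900<st[i,4]<6000: print(st[i],c[i])
E
python3 st.py
```

```text
pred cap disc [[282.8686 325.6014]]
[ 245  301   59   41 1720] [274.761  320.9733]
first shift (now axes) [ 0.1855  0.2439 -3.0526] mm, then turn [-0.1234  0.0296  0.    ] deg | 0.12687117475402163
shift after turning [ 0.187   0.2505 -3.052 ] q [ 0.4245 -0.0596  2.1195 -0.4866  0.7101 -2.2249] t 13.3333
[-0.2256  0.3782 -0.3817] [-0.2486 -0.0418 -0.0225] 0.0851741061879888 0.0
```

Emit:
{"method": "arm_command", "body": {
  "targets": [
    {"dx": 0,"dy": -0.0015,"dz": 0,"wx": 0,"wy": 0,"wz": 0,"gripper": 100},
    {"dx": 0,"dy": 0,"dz": 0,"wx": 0,"wy": 0,"wz": 0,"gripper": 0},
    {"dx": 0,"dy": 0,"dz": 0,"wx": 0,"wy": 0,"wz": 0,"gripper": 0},
    {"dx": 0,"dy": 0,"dz": 0,"wx": 0,"wy": 0,"wz": 0,"gripper": 0},
    {"dx": 0,"dy": 0,"dz": 0,"wx": 0,"wy": 0,"wz": 0,"gripper": 0},
    {"dx": 0,"dy": 0,"dz": 0,"wx": 0,"wy": 0,"wz": 0,"gripper": 0},
    {"dx": 0,"dy": 0,"dz": 0,"wx": 0,"wy": 0,"wz": 0,"gripper": 0},
    {"dx": 0,"dy": 0,"dz": 0,"wx": 0,"wy": 0,"wz": 0,"gripper": 0}
  ]
}}

```text
time_s: 14.0
ee_pos: [0.4858, 0.2573, 0.1482]
eef_rot: [0.157, -0.62, 0.74, -0.208]
force: [-0.8, -0.3, 3.8]
opening: 0.0509
grasp_force: 41.4
```

Emit:
{"method": "arm_command", "body": {
  "targets": [
    {"dx": 0,"dy": 0,"dz": 0,"wx": 0,"wy": 0,"wz": 6.4,"gripper": 0},
    {"dx": 0,"dy": 0,"dz": 0.0001,"wx": 0,"wy": 0,"wz": 6.4,"gripper": 0},
    {"dx": 0,"dy": 0,"dz": 0,"wx": 0,"wy": 0,"wz": 6.4,"gripper": 0},
    {"dx": 0,"dy": 0,"dz": 0.0001,"wx": 0,"wy": 0,"wz": 6.4,"gripper": 0},
    {"dx": 0,"dy": 0,"dz": 0,"wx": 0,"wy": 0,"wz": 6.4,"gripper": 0},
    {"dx": 0,"dy": 0,"dz": 0.0001,"wx": 0,"wy": 0,"wz": 6.4,"gripper": 0},
    {"dx": 0,"dy": 0,"dz": 0,"wx": 0,"wy": 0,"wz": 6.4,"gripper": 0},
    {"dx": 0,"dy": 0,"dz": 0.0001,"wx": 0,"wy": 0,"wz": 6.4,"gripper": 0},
    {"dx": 0,"dy": 0,"dz": 0,"wx": 0,"wy": 0,"wz": 6.4,"gripper": 0},
    {"dx": 0,"dy": 0,"dz": 0.0001,"wx": 0,"wy": 0,"wz": 6.4,"gripper": 0},
    {"dx": 0,"dy": 0,"dz": 0,"wx": 0,"wy": 0,"wz": 6.4,"gripper": 0},
    {"dx": 0,"dy": 0,"dz": 0.0001,"wx": 0,"wy": 0,"wz": 6.4,"gripper": 0},
    {"dx": 0,"dy": 0,"dz": 0,"wx": 0,"wy": 0,"wz": 6.4,"gripper": 0},
    {"dx": 0,"dy": 0,"dz": 0.0001,"wx": 0,"wy": 0,"wz": 6.4,"gripper": 0},
    {"dx": 0,"dy": 0,"dz": 0,"wx": 0,"wy": 0,"wz": 6.4,"gripper": 0},
    {"dx": 0,"dy": 0,"dz": 0.0001,"wx": 0,"wy": 0,"wz": 6.4,"gripper": 0},
    {"dx": 0,"dy": 0,"dz": 0,"wx": 0,"wy": 0,"wz": 6.4,"gripper": 0},
    {"dx": 0,"dy": 0,"dz": 0.0001,"wx": 0,"wy": 0,"wz": 6.4,"gripper": 0}
  ]
}}

```text
time_s: 15.5
ee_pos: [0.4865, 0.2573, 0.1472]
eef_rot: [0.259, 0.295, 0.919, 0.022]
force: [1.7, 1.0, -0.6]
opening: 0.051
grasp_force: 41.8
```

```bash
python3 st.py
```

```text
first shift (now axes) [ 1.7785 -1.3776 -3.9957] mm, then turn [ 0.1604  0.1319 -0.0002] deg | 0.2076573778636234
shift after turning [ 1.7877 -1.3888 -3.9877] q [ 0.4221 -0.0563  2.1163 -0.486   0.7075 -0.2135] t 15.5
[ 1.7415  0.9934 -0.5886] [-0.1774  0.0264 -0.0747] 0.051018573800950366 41.75247609615326
```

Emit:
{"method": "arm_command", "body": {
  "targets": [
    {"dx": 0,"dy": 0,"dz": 0,"wx": 0,"wy": 0,"wz": 5,"gripper": 0},
    {"dx": 0,"dy": 0,"dz": 0.0001,"wx": 0,"wy": 0,"wz": 5,"gripper": 0},
    {"dx": 0,"dy": 0,"dz": 0,"wx": 0,"wy": 0,"wz": 5,"gripper": 0},
    {"dx": 0,"dy": 0,"dz": 0.0001,"wx": 0,"wy": 0,"wz": 5,"gripper": 0},
    {"dx": 0,"dy": 0,"dz": 0.0001,"wx": 0,"wy": 0,"wz": 5,"gripper": 0},
    {"dx": 0,"dy": 0,"dz": 0.0001,"wx": 0,"wy": 0,"wz": 5,"gripper": 0},
    {"dx": 0,"dy": 0,"dz": 0.0001,"wx": 0,"wy": 0,"wz": 5,"gripper": 0}
  ]
}}

```text
time_s: 16.08
ee_pos: [0.4868, 0.2573, 0.1469]
eef_rot: [0.241, 0.558, 0.788, 0.099]
force: [2.2, 1.4, 0.6]
opening: 0.0508
grasp_force: 41.9
```

```bash
python3 st.py
```

```text
first shift (now axes) [ 0.7013 -2.302  -4.4168] mm, then turn [ 0.223   0.0218 -0.    ] deg | 0.2240818382941968
shift after turning [ 0.703  -2.3192 -4.4075] q [ 0.4218 -0.0552  2.116  -0.4866  0.7065  0.3964] t 16.0833
[2.2317 1.3882 0.6084] [-0.2252  0.051  -0.0436] 0.05080622577229144 41.85367941856384
```

Emit:
{"method": "arm_command", "body": {
  "targets": [
    {"dx": 0,"dy": 0,"dz": 0,"wx": 0,"wy": 0,"wz": 5,"gripper": 0},
    {"dx": 0,"dy": 0,"dz": 0.0001,"wx": 0,"wy": 0,"wz": 5,"gripper": 0},
    {"dx": 0,"dy": 0,"dz": 0,"wx": 0,"wy": 0,"wz": 5,"gripper": 0},
    {"dx": 0,"dy": 0,"dz": 0.0001,"wx": 0,"wy": 0,"wz": 5,"gripper": 0},
    {"dx": 0,"dy": 0,"dz": 0.0001,"wx": 0,"wy": 0,"wz": 5,"gripper": 0}
  ]
}}

```text
time_s: 16.5
ee_pos: [0.4871, 0.2573, 0.1467]
eef_rot: [0.214, 0.715, 0.649, 0.149]
force: [2.3, 0.1, 1.0]
opening: 0.0508
grasp_force: 41.8
```

```bash
python3 st.py
```

```text
first shift (now axes) [-0.3052 -2.5329 -4.6751] mm, then turn [ 0.2241 -0.0711  0.0001] deg | 0.23506807725541876
shift after turning [-0.311  -2.5512 -4.6647] q [ 0.4215 -0.0546  2.1158 -0.487   0.7059  0.833 ] t 16.5
[2.2845 0.0698 0.9523] [-0.204   0.0539 -0.1013] 0.050757632775522254 41.842108368873596
```

Emit:
{"method": "arm_command", "body": {
  "targets": [
    {"dx": 0,"dy": 0,"dz": 0,"wx": 0,"wy": 0,"wz": 5,"gripper": 0},
    {"dx": 0,"dy": 0,"dz": 0.0001,"wx": 0,"wy": 0,"wz": 5,"gripper": 0},
    {"dx": 0,"dy": 0,"dz": 0,"wx": 0,"wy": 0,"wz": 5,"gripper": 0},
    {"dx": 0,"dy": 0,"dz": 0.0001,"wx": 0,"wy": 0,"wz": 5,"gripper": 0}
  ]
}}

```text
time_s: 16.83
ee_pos: [0.4872, 0.2572, 0.1465]
eef_rot: [0.185, 0.817, 0.515, 0.184]
force: [2.3, -0.4, 0.2]
opening: 0.0504
grasp_force: 41.8
```

```bash
python3 st.py
```

```text
first shift (now axes) [-1.126  -2.298  -4.8991] mm, then turn [ 0.1895 -0.138   0.0002] deg | 0.2343938837531547
shift after turning [-1.1378 -2.3141 -4.8887] q [ 0.4214 -0.0541  2.1157 -0.4873  0.7055  1.1821] t 16.8333
[ 2.3293 -0.3772  0.2115] [-0.228   0.1625 -0.0716] 0.05036247805614291 41.82778537273407
```

Emit:
{"method": "arm_command", "body": {
  "targets": [
    {"dx": 0,"dy": 0,"dz": 0,"wx": 0,"wy": 0,"wz": 5,"gripper": 0},
    {"dx": 0,"dy": 0,"dz": 0.0001,"wx": 0,"wy": 0,"wz": 5,"gripper": 0},
    {"dx": 0,"dy": 0,"dz": 0,"wx": 0,"wy": 0,"wz": 5,"gripper": 0},
    {"dx": 0,"dy": 0,"dz": 0.0001,"wx": 0,"wy": 0,"wz": 5,"gripper": 0}
  ]
}}

```text
time_s: 17.17
ee_pos: [0.4874, 0.2569, 0.1465]
eef_rot: [0.151, 0.894, 0.365, 0.213]
force: [2.3, -5.0, 4.2]
opening: 0.0507
grasp_force: 42.1
```

```bash
python3 st.py
```

```text
first shift (now axes) [-1.738  -2.0214 -5.081 ] mm, then turn [ 0.1665 -0.1678  0.0002] deg | 0.23636369617493327
shift after turning [-1.7529 -2.0361 -5.07  ] q [ 0.4211 -0.0537  2.1156 -0.4883  0.7056  1.5311] t 17.1667
[ 2.3206 -4.9883  4.2294] [-1.1331 -0.2697 -0.407 ] 0.05073768340576736 42.118322253227234
```

Emit:
{"method": "arm_command", "body": {
  "targets": [
    {"dx": 0,"dy": 0,"dz": 0,"wx": 0,"wy": 0,"wz": 4,"gripper": 0},
    {"dx": 0,"dy": 0,"dz": 0,"wx": 0,"wy": 0,"wz": 4,"gripper": 0}
  ]
}}

```text
time_s: 17.33
ee_pos: [0.4883, 0.2565, 0.1473]
eef_rot: [0.137, 0.916, 0.305, 0.223]
force: [4.6, -1.9, 1.8]
opening: 0.0506
grasp_force: 41.8
```

```bash
python3 st.py
```

```text
first shift (now axes) [-2.6091 -2.8798 -4.8588] mm, then turn [ 0.3148 -0.2601  0.0007] deg | 0.4082990747507435
shift after turning [-2.6311 -2.9064 -4.831 ] q [ 0.4207 -0.054   2.1149 -0.4924  0.7053  1.6662] t 17.3333
[ 4.6116 -1.8705  1.7956] [-0.6446  0.5898 -1.8522] 0.05059235410814047 41.823522448539734
```

Emit:
{"method": "arm_command", "body": {
  "targets": [
    {"dx": 0,"dy": 0,"dz": 0,"wx": 0,"wy": 0,"wz": 4,"gripper": 0},
    {"dx": 0,"dy": 0,"dz": 0,"wx": 0,"wy": 0,"wz": 4,"gripper": 0}
  ]
}}

```text
time_s: 17.5
ee_pos: [0.4887, 0.2569, 0.1478]
eef_rot: [0.121, 0.934, 0.241, 0.233]
force: [2.5, -4.7, 1.8]
opening: 0.051
grasp_force: 42.6
```

```bash
python3 st.py
```

```text
first shift (now axes) [-3.6824 -2.49   -4.6233] mm, then turn [ 0.2679 -0.3815  0.0009] deg | 0.46618615224178594
shift after turning [-3.7131 -2.5115 -4.5869] q [ 0.4209 -0.054   2.1142 -0.4923  0.7047  1.8056] t 17.5
[ 2.5254 -4.7278  1.7834] [-0.8528 -0.301  -1.5107] 0.05100374878122952 42.59350776672363
```

Torque reached 1.85 N m and then the grip slipped, so the cap is at its hard stop. Next I release, realign and regrasp.

Emit:
{"method": "arm_command", "body": {
  "targets": [
    {"dx": 0,"dy": 0,"dz": 0,"wx": 0,"wy": 0,"wz": 0,"gripper": 100},
    {"dx": 0,"dy": 0,"dz": 0,"wx": 0,"wy": 0,"wz": 0,"gripper": 100},
    {"dx": 0,"dy": 0,"dz": 0,"wx": 0,"wy": 0,"wz": 0,"gripper": 100},
    {"dx": 0,"dy": 0,"dz": 0,"wx": 0,"wy": 0,"wz": 0,"gripper": 100},
    {"dx": 0,"dy": 0,"dz": 0,"wx": 0,"wy": 0,"wz": 0,"gripper": 100},
    {"dx": 0,"dy": 0,"dz": 0,"wx": 0,"wy": 0,"wz": 0,"gripper": 100},
    {"dx": 0,"dy": 0,"dz": 0,"wx": 0,"wy": 0,"wz": -6.8,"gripper": 100},
    {"dx": 0,"dy": 0,"dz": 0,"wx": 0,"wy": 0,"wz": -6.8,"gripper": 100},
    {"dx": 0,"dy": 0,"dz": 0,"wx": 0,"wy": 0,"wz": -6.8,"gripper": 100},
    {"dx": 0,"dy": 0,"dz": 0,"wx": 0,"wy": 0,"wz": -6.8,"gripper": 100},
    {"dx": 0,"dy": 0,"dz": 0,"wx": 0,"wy": 0,"wz": -6.8,"gripper": 100},
    {"dx": 0,"dy": 0,"dz": 0,"wx": 0,"wy": 0,"wz": -6.8,"gripper": 100},
    {"dx": 0,"dy": 0,"dz": 0,"wx": 0,"wy": 0,"wz": -6.8,"gripper": 100},
    {"dx": 0,"dy": 0,"dz": 0,"wx": 0,"wy": 0,"wz": -6.8,"gripper": 100},
    {"dx": 0,"dy": 0,"dz": 0,"wx": 0,"wy": 0,"wz": 0,"gripper": 100}
  ]
}}

```text
time_s: 18.75
ee_pos: [0.4866, 0.257, 0.1459]
eef_rot: [0.212, 0.722, 0.641, 0.15]
force: [-0.7, -0.0, 0.3]
opening: 0.0852
grasp_force: 0.0
```

```bash
python3 - <<'E'
from h import *
x=np.array([.4665,.2614,.1781])-.0056*ax
plan(x-.033*ax,MC)
a=snap('wrist','w5')['pixels'];b=snap('scene','s5')['pixels']
print(proj('w5',x))
cv2.imwrite('pics/m6.png',np.hstack([cv2.resize(a,(400,300)),cv2.resize(b[80:205,165:331],(400,300),interpolation=cv2.INTER_CUBIC)]))
E
```

```text
first shift (now axes) [-0.1002 -1.7366  0.4655] mm, then turn [ 0.1224 -0.0306  6.3111] deg | 6.312358845180914
shift after turning [-0.2902 -1.7141  0.4693] q [ 0.4215 -0.0539  2.1163 -0.4866  0.7066  0.8549] t 18.75
[[273.7972 328.7474]]
```

View pics/m6.png

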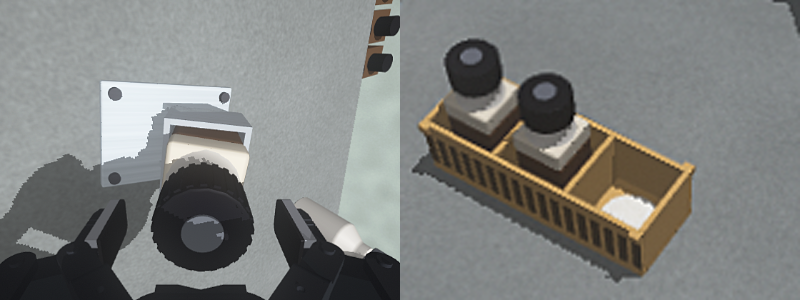

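The wrist view shows the cap at about (283,326), centred between the fingers, with the body aligned in the sleeve. The scene view shows the empty cell clearly, with the paper disc at (260,167) and crate rim corners at (267,179), (286,149) and (175,132).

Emit:
{"method": "arm_command", "body": {
  "targets": [
    {"dx": 0,"dy": 0,"dz": 0,"wx": 0,"wy": 0,"wz": 6.3,"gripper": 100},
    {"dx": 0,"dy": 0,"dz": 0,"wx": 0,"wy": 0,"wz": 0,"gripper": 0},
    {"dx": 0,"dy": 0,"dz": 0,"wx": 0,"wy": 0,"wz": 0,"gripper": 0},
    {"dx": 0,"dy": 0,"dz": 0,"wx": 0,"wy": 0,"wz": 0,"gripper": 0},
    {"dx": 0,"dy": 0,"dz": 0,"wx": 0,"wy": 0,"wz": 0,"gripper": 0},
    {"dx": 0,"dy": 0,"dz": 0,"wx": 0,"wy": 0,"wz": 0,"gripper": 0},
    {"dx": 0,"dy": 0,"dz": 0,"wx": 0,"wy": 0,"wz": 0,"gripper": 0},
    {"dx": 0,"dy": 0,"dz": 0,"wx": 0,"wy": 0,"wz": 0,"gripper": 0},
    {"dx": 0,"dy": 0,"dz": -0.005,"wx": 0,"wy": 0,"wz": 0,"gripper": 0},
    {"dx": 0,"dy": 0,"dz": -0.005,"wx": 0,"wy": 0,"wz": 0,"gripper": 0},
    {"dx": 0,"dy": 0,"dz": -0.005,"wx": 0,"wy": 0,"wz": 0,"gripper": 0},
    {"dx": 0,"dy": 0,"dz": -0.005,"wx": 0,"wy": 0,"wz": 0,"gripper": 0}
  ],
  "force": 90
}}

```text
time_s: 19.85
ee_pos: [0.4764, 0.2591, 0.1632]
eef_rot: [0.203, 0.757, 0.6, 0.162]
force: [2.3, -0.0, -3.0]
opening: 0.05
grasp_force: 93.6
```

```bash
python3 - <<'E'
from h import *
for p,z in[((266.7,178.75),.075),((286.2,148.75),.075),((175,131.7),.075),((266.7,193.75),0),((260.4,166.7),.006)]: print(atz('s5',*p,z))
P,T,s=tool(); print(P,s['force'],T.T@np.array(s['moment']),s['opening'],s['grasp_force'])
E
```

```text
[ 0.5686 -0.0834  0.075 ]
[ 0.4694 -0.08    0.075 ]
[ 0.5407 -0.3561  0.075 ]
[ 0.5642 -0.0875  0.    ]
[ 0.5013 -0.1369  0.006 ]
[0.4764 0.2591 0.1632] [ 2.2685 -0.0023 -3.0242] [-0.024   0.0459 -0.0212] 0.049992590924512935 93.64442825317383
```

Emit:
{"method": "arm_command", "body": {
  "targets": [
    {"dx": 0,"dy": 0,"dz": -0.006,"wx": 0,"wy": 0,"wz": 0,"gripper": 0},
    {"dx": 0,"dy": 0,"dz": -0.006,"wx": 0,"wy": 0,"wz": 0,"gripper": 0},
    {"dx": 0,"dy": 0,"dz": -0.006,"wx": 0,"wy": 0,"wz": 0,"gripper": 0},
    {"dx": 0,"dy": 0,"dz": -0.006,"wx": 0,"wy": 0,"wz": 0,"gripper": 0},
    {"dx": 0,"dy": 0,"dz": -0.006,"wx": 0,"wy": 0,"wz": 0,"gripper": 0},
    {"dx": 0,"dy": 0,"dz": -0.006,"wx": 0,"wy": 0,"wz": 0,"gripper": 0},
    {"dx": 0,"dy": 0,"dz": -0.006,"wx": 0,"wy": 0,"wz": 0,"gripper": 0},
    {"dx": 0,"dy": 0,"dz": -0.006,"wx": 0,"wy": 0,"wz": 0,"gripper": 0},
    {"dx": 0,"dy": 0,"dz": -0.006,"wx": 0,"wy": 0,"wz": 0,"gripper": 0},
    {"dx": 0,"dy": 0,"dz": -0.006,"wx": 0,"wy": 0,"wz": 0,"gripper": 0},
    {"dx": 0,"dy": 0,"dz": -0.006,"wx": 0,"wy": 0,"wz": 0,"gripper": 0},
    {"dx": 0,"dy": 0,"dz": -0.006,"wx": 0,"wy": 0,"wz": 0,"gripper": 0},
    {"dx": 0,"dy": 0,"dz": -0.006,"wx": 0,"wy": 0,"wz": 0,"gripper": 0},
    {"dx": 0,"dy": 0,"dz": -0.006,"wx": 0,"wy": 0,"wz": 0,"gripper": 0},
    {"dx": 0,"dy": 0,"dz": 0,"wx": 0,"wy": 0,"wz": 0,"gripper": 0}
  ]
}}

```text
time_s: 21.1
ee_pos: [0.436, 0.2693, 0.2375]
eef_rot: [0.203, 0.757, 0.599, 0.163]
force: [0.5, -0.2, -3.0]
opening: 0.0499
grasp_force: 93.8
```

```bash
cat >> h.py <<'E'
MU=frame([0,0,-1],[.9954,-.0958,0])
C2=np.array([.5145,-.132,.006])
E
python3 - <<'E'
from h import *
P,T,s=tool(); print(P,s['force'],T.T@np.array(s['moment']),s['opening'])
plan(P+[0,0,.03],MU)
plan(C2+[0,0,.25],MU)
E
```

```text
[0.436  0.2693 0.2375] [ 0.5241 -0.1958 -3.0001] [ 0.5197 -0.0234  0.0047] 0.049945787064349045
first shift (now axes) [  0.0917  15.104  -25.9203] mm, then turn [30.1956  1.8587 -7.5602] deg | 31.183134054986983
shift after turning [  0.   0. -30.] q [ 0.499  -0.2715  2.1222 -0.4305  0.9258  0.9278] t 21.1
first shift (now axes) [-372.7302  155.0598   67.6748] mm, then turn [30.1956  1.8587 -7.5602] deg | 31.183134054986983
shift after turning [-391.9295  116.6271  -18.4563] q [ 0.499  -0.2715  2.1222 -0.4305  0.9258  0.9278] t 21.1
```

Emit:
{"method": "arm_command", "body": {
  "targets": [
    {"dx": 0,"dy": 0.0075,"dz": -0.013,"wx": 0,"wy": 0,"wz": 0,"gripper": 0},
    {"dx": 0,"dy": 0.0075,"dz": -0.013,"wx": 0,"wy": 0,"wz": 0,"gripper": 0},
    {"dx": 0,"dy": 0,"dz": 0,"wx": 3.02,"wy": 0.19,"wz": -0.76,"gripper": 0},
    {"dx": 0,"dy": 0,"dz": 0,"wx": 3.02,"wy": 0.19,"wz": -0.76,"gripper": 0},
    {"dx": 0,"dy": 0,"dz": 0,"wx": 3.02,"wy": 0.19,"wz": -0.76,"gripper": 0},
    {"dx": 0,"dy": 0,"dz": 0,"wx": 3.02,"wy": 0.19,"wz": -0.76,"gripper": 0},
    {"dx": 0,"dy": 0,"dz": 0,"wx": 3.02,"wy": 0.19,"wz": -0.76,"gripper": 0},
    {"dx": 0,"dy": 0,"dz": 0,"wx": 3.02,"wy": 0.19,"wz": -0.76,"gripper": 0},
    {"dx": 0,"dy": 0,"dz": 0,"wx": 3.02,"wy": 0.19,"wz": -0.76,"gripper": 0},
    {"dx": 0,"dy": 0,"dz": 0,"wx": 3.02,"wy": 0.19,"wz": -0.76,"gripper": 0},
    {"dx": 0,"dy": 0,"dz": 0,"wx": 3.02,"wy": 0.19,"wz": -0.76,"gripper": 0},
    {"dx": 0,"dy": 0,"dz": 0,"wx": 3.02,"wy": 0.19,"wz": -0.76,"gripper": 0},
    {"dx": 0,"dy": 0,"dz": 0,"wx": 0,"wy": 0,"wz": 0,"gripper": 0}
  ]
}}

```text
time_s: 22.18
ee_pos: [0.4372, 0.2682, 0.2659]
eef_rot: [-0.0, 0.741, 0.672, -0.001]
force: [-0.1, 0.3, -3.5]
opening: 0.05
grasp_force: 93.9
```

```bash
python3 - <<'E'
from h import *
P,T,s=tool(); print(P,s['force'],T.T@np.array(s['moment']),s['opening'])
plan(C2+[0,0,.25],MU)
E
```

```text
[0.4372 0.2682 0.2659] [-0.1363  0.2909 -3.5053] [-0.0599  0.0159 -0.0304] 0.05000178595217239
first shift (now axes) [-390.8335  115.6975   10.1509] mm, then turn [-0.1178  0.076  -0.0521] deg | 0.14959393777647237
shift after turning [-390.9519  115.3215    9.8697] q [ 0.3291 -0.1088  1.8665 -0.0004  1.3863  0.426 ] t 22.1833
```

Emit:
{"method": "arm_command", "body": {
  "targets": [
    {"dx": -0.013,"dy": 0.004,"dz": 0,"wx": 0,"wy": 0,"wz": 0,"gripper": 0},
    {"dx": -0.026,"dy": 0.0077,"dz": 0,"wx": 0,"wy": 0,"wz": 0,"gripper": 0},
    {"dx": -0.026,"dy": 0.0077,"dz": 0,"wx": 0,"wy": 0,"wz": 0,"gripper": 0},
    {"dx": -0.026,"dy": 0.0077,"dz": 0,"wx": 0,"wy": 0,"wz": 0,"gripper": 0},
    {"dx": -0.026,"dy": 0.0077,"dz": 0,"wx": 0,"wy": 0,"wz": 0,"gripper": 0},
    {"dx": -0.026,"dy": 0.0077,"dz": 0,"wx": 0,"wy": 0,"wz": 0,"gripper": 0},
    {"dx": -0.026,"dy": 0.0077,"dz": 0,"wx": 0,"wy": 0,"wz": 0,"gripper": 0},
    {"dx": -0.026,"dy": 0.0077,"dz": 0,"wx": 0,"wy": 0,"wz": 0,"gripper": 0},
    {"dx": -0.026,"dy": 0.0077,"dz": 0,"wx": 0,"wy": 0,"wz": 0,"gripper": 0},
    {"dx": -0.026,"dy": 0.0077,"dz": 0,"wx": 0,"wy": 0,"wz": 0,"gripper": 0},
    {"dx": -0.026,"dy": 0.0077,"dz": 0,"wx": 0,"wy": 0,"wz": 0,"gripper": 0},
    {"dx": -0.026,"dy": 0.0077,"dz": 0,"wx": 0,"wy": 0,"wz": 0,"gripper": 0},
    {"dx": -0.026,"dy": 0.0077,"dz": 0,"wx": 0,"wy": 0,"wz": 0,"gripper": 0},
    {"dx": -0.026,"dy": 0.0077,"dz": 0,"wx": 0,"wy": 0,"wz": 0,"gripper": 0},
    {"dx": -0.026,"dy": 0.0077,"dz": 0,"wx": 0,"wy": 0,"wz": 0,"gripper": 0},
    {"dx": -0.013,"dy": 0.004,"dz": 0,"wx": 0,"wy": 0,"wz": 0,"gripper": 0},
    {"dx": 0,"dy": 0,"dz": 0,"wx": 0,"wy": 0,"wz": 0,"gripper": 0},
    {"dx": 0,"dy": 0,"dz": 0,"wx": 0,"wy": 0,"wz": 0,"gripper": 0}
  ]
}}

```text
time_s: 23.68
ee_pos: [0.5136, -0.1305, 0.2658]
eef_rot: [-0.001, 0.74, 0.672, -0.001]
force: [0.8, 0.6, -3.7]
opening: 0.0497
grasp_force: 94.0
```

```bash
python3 - <<'E'
from h import *
P,T,s=tool(); print(P,s['force'])
plan(C2+[0,0,.25],MU)
a=snap('side','d7')['pixels'];b=snap('scene','s7')['pixels']
ft=P-[0,0,.1155]
print('foot',proj('d7',ft),proj('s7',ft))
cv2.imwrite('pics/m7.png',np.hstack([cv2.resize(a[60:260,250:450],(400,400),interpolation=cv2.INTER_CUBIC),cv2.resize(b[20:220,150:350],(400,400),interpolation=cv2.INTER_CUBIC)]))
E
```

```text
[ 0.5136 -0.1305  0.2658] [ 0.8434  0.6138 -3.7077]
first shift (now axes) [-1.4047  1.0628  9.7704] mm, then turn [-0.1287  0.0418 -0.0426] deg | 0.14183214863469606
shift after turning [-1.4126  1.0398  9.7718] q [-0.4622 -0.066   1.8268 -0.0015  1.3827 -0.3652] t 23.6833
foot [[333.0127 176.0554]] [[258.1108 134.2438]]
```

View pics/m7.png

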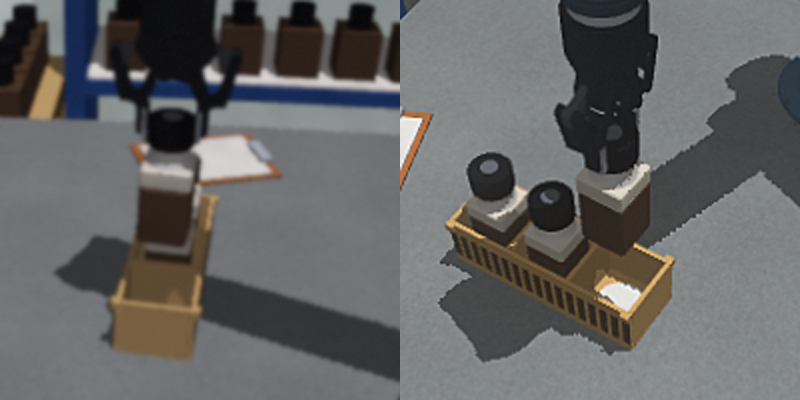

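The side view shows the bottle hanging upright, foot at about (332,181), over the empty cell. The scene view agrees and the neighbours are untouched.

Emit:
{"method": "arm_command", "body": {
  "targets": [
    {"dx": -0.0014,"dy": 0.001,"dz": 0.006,"wx": 0,"wy": 0,"wz": 0,"gripper": 0},
    {"dx": 0,"dy": 0,"dz": 0.012,"wx": 0,"wy": 0,"wz": 0,"gripper": 0},
    {"dx": 0,"dy": 0,"dz": 0.012,"wx": 0,"wy": 0,"wz": 0,"gripper": 0},
    {"dx": 0,"dy": 0,"dz": 0.012,"wx": 0,"wy": 0,"wz": 0,"gripper": 0},
    {"dx": 0,"dy": 0,"dz": 0.012,"wx": 0,"wy": 0,"wz": 0,"gripper": 0},
    {"dx": 0,"dy": 0,"dz": 0.012,"wx": 0,"wy": 0,"wz": 0,"gripper": 0},
    {"dx": 0,"dy": 0,"dz": 0.012,"wx": 0,"wy": 0,"wz": 0,"gripper": 0},
    {"dx": 0,"dy": 0,"dz": 0.012,"wx": 0,"wy": 0,"wz": 0,"gripper": 0},
    {"dx": 0,"dy": 0,"dz": 0.012,"wx": 0,"wy": 0,"wz": 0,"gripper": 0},
    {"dx": 0,"dy": 0,"dz": 0.012,"wx": 0,"wy": 0,"wz": 0,"gripper": 0},
    {"dx": 0,"dy": 0,"dz": 0.012,"wx": 0,"wy": 0,"wz": 0,"gripper": 0},
    {"dx": 0,"dy": 0,"dz": 0.006,"wx": 0,"wy": 0,"wz": 0,"gripper": 0},
    {"dx": 0,"dy": 0,"dz": 0.003,"wx": 0,"wy": 0,"wz": 0,"gripper": 0},
    {"dx": 0,"dy": 0,"dz": 0,"wx": 0,"wy": 0,"wz": 0,"gripper": 0}
  ]
}}

```text
time_s: 24.95
ee_pos: [0.514, -0.1319, 0.1303]
eef_rot: [-0.001, 0.74, 0.672, -0.001]
force: [-0.0, -0.1, -1.9]
opening: 0.0499
grasp_force: 93.9
```

Emit:
{"method": "arm_command", "body": {
  "targets": [
    {"dx": 0,"dy": 0,"dz": 0.002,"wx": 0,"wy": 0,"wz": 0,"gripper": 0},
    {"dx": 0,"dy": 0,"dz": 0.002,"wx": 0,"wy": 0,"wz": 0,"gripper": 0},
    {"dx": 0,"dy": 0,"dz": 0.001,"wx": 0,"wy": 0,"wz": 0,"gripper": 0},
    {"dx": 0,"dy": 0,"dz": 0,"wx": 0,"wy": 0,"wz": 0,"gripper": 0}
  ]
}}

```text
time_s: 25.28
ee_pos: [0.5144, -0.1321, 0.1262]
eef_rot: [-0.0, 0.74, 0.673, -0.001]
force: [-0.5, 0.1, -2.5]
opening: 0.0496
grasp_force: 93.9
```

Emit:
{"method": "arm_command", "body": {
  "targets": [
    {"dx": 0,"dy": 0,"dz": 0.001,"wx": 0,"wy": 0,"wz": 0,"gripper": 0},
    {"dx": 0,"dy": 0,"dz": 0.001,"wx": 0,"wy": 0,"wz": 0,"gripper": 0},
    {"dx": 0,"dy": 0,"dz": 0,"wx": 0,"wy": 0,"wz": 0,"gripper": 0}
  ]
}}

```text
time_s: 25.53
ee_pos: [0.5148, -0.1324, 0.1247]
eef_rot: [0.0, 0.74, 0.673, -0.001]
force: [0.5, -1.1, -0.5]
opening: 0.0499
grasp_force: 94.1
```

Emit:
{"method": "arm_command", "body": {
  "targets": [
    {"dx": 0,"dy": 0,"dz": 0.001,"wx": 0,"wy": 0,"wz": 0,"gripper": 0},
    {"dx": 0,"dy": 0,"dz": 0.001,"wx": 0,"wy": 0,"wz": 0,"gripper": 0},
    {"dx": 0,"dy": 0,"dz": 0,"wx": 0,"wy": 0,"wz": 0,"gripper": 0}
  ]
}}

```text
time_s: 25.78
ee_pos: [0.5158, -0.1327, 0.1243]
eef_rot: [0.001, 0.74, 0.673, -0.0]
force: [-0.3, -0.1, 7.9]
opening: 0.0496
grasp_force: 95.2
```

The floor takes the load: the force is now +8 N up, and the height is as expected. Release and back off.

Emit:
{"method": "arm_command", "body": {
  "targets": [
    {"dx": 0,"dy": 0,"dz": 0,"wx": 0,"wy": 0,"wz": 0,"gripper": 30},
    {"dx": 0,"dy": 0,"dz": 0,"wx": 0,"wy": 0,"wz": 0,"gripper": 65},
    {"dx": 0,"dy": 0,"dz": 0,"wx": 0,"wy": 0,"wz": 0,"gripper": 100},
    {"dx": 0,"dy": 0,"dz": 0,"wx": 0,"wy": 0,"wz": 0,"gripper": 100},
    {"dx": 0,"dy": 0,"dz": 0,"wx": 0,"wy": 0,"wz": 0,"gripper": 100},
    {"dx": 0,"dy": 0,"dz": 0,"wx": 0,"wy": 0,"wz": 0,"gripper": 100},
    {"dx": 0,"dy": 0,"dz": 0,"wx": 0,"wy": 0,"wz": 0,"gripper": 100},
    {"dx": 0,"dy": 0,"dz": -0.005,"wx": 0,"wy": 0,"wz": 0,"gripper": 100},
    {"dx": 0,"dy": 0,"dz": -0.01,"wx": 0,"wy": 0,"wz": 0,"gripper": 100},
    {"dx": 0,"dy": 0,"dz": -0.015,"wx": 0,"wy": 0,"wz": 0,"gripper": 100},
    {"dx": 0,"dy": 0,"dz": -0.02,"wx": 0,"wy": 0,"wz": 0,"gripper": 100},
    {"dx": 0,"dy": 0,"dz": -0.02,"wx": 0,"wy": 0,"wz": 0,"gripper": 100},
    {"dx": 0,"dy": 0,"dz": -0.02,"wx": 0,"wy": 0,"wz": 0,"gripper": 100},
    {"dx": 0,"dy": 0,"dz": -0.02,"wx": 0,"wy": 0,"wz": 0,"gripper": 100},
    {"dx": 0,"dy": 0,"dz": -0.02,"wx": 0,"wy": 0,"wz": 0,"gripper": 100},
    {"dx": 0,"dy": 0,"dz": -0.02,"wx": 0,"wy": 0,"wz": 0,"gripper": 100},
    {"dx": 0,"dy": 0,"dz": 0,"wx": 0,"wy": 0,"wz": 0,"gripper": 100},
    {"dx": 0,"dy": 0,"dz": 0,"wx": 0,"wy": 0,"wz": 0,"gripper": 100}
  ]
}}

```text
time_s: 27.28
ee_pos: [0.5153, -0.1323, 0.274]
eef_rot: [0.001, 0.74, 0.673, -0.0]
force: [0.8, 0.2, -0.5]
opening: 0.0855
grasp_force: 0.0
```

```bash
python3 - <<'E'
from h import *
a=snap('side','d8')['pixels'];b=snap('scene','s8')['pixels']
cv2.imwrite('pics/m8.png',np.hstack([cv2.resize(a[60:260,250:450],(400,400),interpolation=cv2.INTER_CUBIC),cv2.resize(b[70:220,150:300],(400,400),interpolation=cv2.INTER_CUBIC)]))
E
```

```text
(no output)
```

View pics/m8.png

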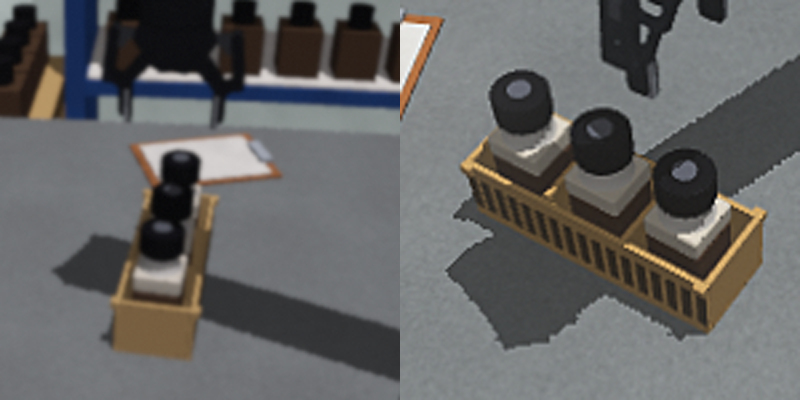

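The bottle stands upright in the end cell. Its cap disc, at (685,168) in the crop, is evenly spaced with the neighbours' at (600,127) and (518,89), and the gripper is clear. I'll hand in if the triangulated position agrees.

```bash
python3 - <<'E'
from h import *
x,e=tri(('s8',256.9,133),('d8',330,174)); print(x,e,x-C2)
if .148<x[2]<.163 and np.linalg.norm((x-C2)[:2])<.015: print(manip.sign_off())
E
```

```text
[ 0.5195 -0.1299  0.1577] [np.float64(0.0021461992673677105), np.float64(0.002146199267367569)] [0.005  0.0021 0.1517]
the job is handed in; nothing more can be done
None
```

The job is handed in, though the hand-in returned no verdict: I screwed the cap to its hard stop in the cradle (torque rose to 1.85 N m, then the grip slipped) and released the bottle upright in the empty cell, about 5 mm from its estimated centre, with the neighbouring bottles looking unmoved.

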